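Fold the locking tabs of a sample flask shut with the bench sealing pliers

ROBOT

A 6-joint arm with a two-finger parallel gripper is mounted at the origin on the work surface. World frame = base frame: x ahead of the robot, y to its left, z up, the work surface at z = 0. Lengths are in m, angles in rad, forces in N, time in s.
With the tool pointing down it reaches from about 0.35 to 0.85 m from the base axis. Payload 8.1 kg.
Tool frame: the origin (TCP) lies between the finger pads; the fingertips stand 14 mm ahead of it and the grasp point (between the pads) lies 5 mm behind it; z points along the fingers, y is the line along which they close (so a half turn about z gives the same grasp; the last joint's range is limited). The gripper opens to 93 mm and grips with 3 to 60 N. Pads are 15 mm wide; open, the fingers measure 128 mm over their backs; the gripper's body (75 mm by 188 mm) begins 65 mm behind the grasp point.
Start: joints at [-1.395, 0.13, 1.488, -0, 1.523, -0.085], TCP at [0.155, -0.58, 0.233] pointing down, gripper open.
Joint ranges: [-2.96, 2.96], [-0.89, 2.26], [0.02, 2.5], [-1.34, 4.48], [0, 2.73], [-2.66, 2.66]. Speed limits (rad/s): [2.39, 2.39, 2.79, 3.14, 3.14, 3.14].

INTERFACE

Orientations are given as a rotation vector (axis times angle).
In Python, from plant import robot gives the robot as it stands.
- The arm moves only by the tool arm_command, never from a script. Its argument "targets" is a list of rows, each an object of numbers: "x", "y", "z": the shift along the world's x, y, z in units of 500 mm (1.0 is 500 mm); "rx", "ry", "rz": the turn, a rotation vector about the world's x, y, z in units of 2 rad (1.0 is 2 rad); "claw": the closure in counts, from 0 (fully open) to 255 (shut). In form: [{"x": .., "y": .., "z": .., "rx": .., "ry": .., "rz": .., "claw": ..}, ...]. A call has 1 to 10 rows; each row is the pose to reach, as a shift and turn from the pose commanded when the call began; what a row does not reach only later rows make up. A row lasts 1/12 s, in which the tool goes at most 41.7 mm and 7.16 degrees, less where a joint would pass 70% of its speed; a pose out of reach is approached as far as the arm can. A call with a number of a shift or a turn outside -1 to 1 is refused whole. A call with a gripper value outside its range is refused whole. The fingers move at their own pace and stop on an object; "squeeze" is the grip in N (left out, the last holds). Time passes only in rows, so rows that repeat a pose let the fingers close. It gives the time, the measured TCP pose, the force, the opening and the grip force at its end, in the units of the state.
- robot.read_state(): the state, without advancing time (a new reading comes with each control period).
- robot.read_camera(name): name is "scene" or "top"; returns (picture, depth): 420x560x3 uint8, red, green, blue; 420x560 float32, m along the optical axis (not along the pixel's ray), 0 where there is no reading.
- robot.get_calibration(name): a dict with "intrinsics" (3x3 intrinsics, pixels), "origin" and "orientation" of the camera in the world. Camera axes: x right, y up, looking along -z (the intrinsics and any distortion apply to the point x, -y, -z); pixel columns grow to the right and rows downward; lengths in m; the calibration is good to about 2 mm. A picture is of the moment at which its call begins. get_calibration takes no time and is no camera call.
- robot.close_job(): hands the job in; it is judged then, once.
The state is a dict: "t": time; "q": joint angles; "dq": joint speeds; "joint_torque": joint torques, N m; "tool_pos": TCP position; "orientation": TCP orientation; "force": force on the tool from outside, world axes, zero at the start; "wrist_torque": the same for the moment, N m; "opening": finger opening in m; "gripper_force": force on a finger pad.
Only numpy, scipy, OpenCV 4.12 (cv2) and the standard library are available. Lean on these libraries where they do the work, as an engineer would, in place of code of your own. Each camera call takes 0.05 s, during which the arm holds its last target. There are 200 camera calls.

TASK

Stand the small aluminium flask upright in the cup of the bench sealing pliers, right down on its floor, with the two locking tabs on its neck facing one jaw and the lug behind them facing the other. Then slowly squeeze the pliers' two handles together: the tabs resist, the resistance peaks and gives, and they fold over; stop as soon as both lie flat, before the lug is crushed, and let go so that the handles spring open and the flask is left standing in the cup. Fold the tabs with the pliers, not with the gripper itself, handle the flask gently, and leave the other flasks and the carton alone.

Things in the scene. Friction and masses are not known exactly. Their poses are not given: they have to be found in the camera images.
- flask_mid (a point): Centre, 55 mm above its base, of the loose small aluminium flask (0.15 kg, 109 mm tall). Round body 25 mm in diameter up to 58 mm, chamfered foot; neck in a grey block 66 to 80 mm above the base; above it a white round cap, 22 mm in diameter, 81 to 109 mm: hold it there, fingers closing along x, tips at least 4 mm above the cap's lower edge to clear tabs and jaws. z up through the cap.
- flask: The same flask, origin under its centre, same axes. On the +y side of the 20 mm wide neck block two aluminium tabs, 8 mm long and 12 mm high, stand out like an open double door, tips at y = 11 mm, 5 mm farther out than when folded flat (y = 6 mm). On the -y side is the lug, outer flat at y = -9 mm. Either side may face either jaw.
- tab_a (a joint): Angle (rad) of the tab at +x, on a stiff hinge about z: 0 standing out (start), 0.70 flat; it stays where it is bent. A jaw has to press with 9 to 18 N on the two together to start them; the force then falls, at once or over half their turn, to about 6 N, and rises hard once they are flat.
- tab_b (a joint): The same for the tab at -x.
- lug (a joint): Caving-in of the lug, in m: 0 sound; it yields when a jaw presses with about 19 N, then with little more force, and beyond 0.0008 it is crushed.
- press: Grey steel pliers fixed on the bench: base plate 155 x 130 x 8 mm, origin on the bench at the middle of the cup's travel, z up, handles to -x, jaws close along y. Two steel handles at 78 to 91 mm height, hinged on vertical pins at x = 85, y = +-14 mm, cranked out to y = +-29 mm and running straight to x = -102 mm.
- cup_floor (a point): Centre of the inner floor of the dark square steel cup on the base plate, 11 mm above the bench, axes as the pliers. Inside 27.6 x 27.6 mm, 30 mm deep, wall 3 mm. It slides freely along y, 10 mm either way of the middle, so a squeezed flask finds its own place between the jaws.
- jaws (a point): Point 84 mm above the bench, over the middle of the cup's travel, axes as the pliers. Flat jaws, 22 mm wide, 10 mm high, at the height of the tabs of a flask in the cup: while open the right one's face is at y = -16 mm; the left one is on a set screw, its face anywhere from y = 16 to 24 mm, different each time and not measured: so the handle position at which the tabs are flat is unknown and must be felt.
- grips (a point): Midway between the two handle grips, 65 mm to -x of jaws, 84 mm above the bench, axes as the pliers. Rubber sleeves 70 mm long, 14 mm high, 10 mm thick, 68 mm over their outer faces while open: put one finger outside each from above. They move 1.76 times as far as the jaws; 7 to 12 N each at the peak, 1.5 to 2.5 N of it the return springs, then down to about 5.5 N and up again when flat; the lug yields at 13 N.
- handle_left (a joint): Angle (rad) of the handle at y > 0 of the pliers: 0 open, grows as it closes, at most 0.22; springs back when let go. The two handles are independent.
- handle_right (a joint): The same for the handle at y < 0.
- large_flask: Bystander: large aluminium flask with white cap, 90 mm in diameter, 190 mm tall, origin under its centre.
- jar_flask: Bystander: aluminium flask with black cap, 64 mm in diameter, 125 mm tall, origin under its centre.
- carton: Bystander: cardboard carton 130 x 100 mm, 75 mm tall, origin under its centre.
Things that resemble listed ones, but are neither listed nor needed, are in the scene too. Leave any green or yellow look-alike of the press alone.

How it is judged:
By the outcome, as a careful person would: the job done as asked, in the order asked, and still so for the second after the job is handed in, with the robot touching nothing.
It also fails if it takes over 67 s, if anything falls off the work surface, if the arm or the gripper's body presses on something with over 40 N, if the wrist force passes 120 N, or if a joint passes its speed limit or range.

## Working session

There is one attempt and no reset: what is moved stays moved. The work goes in short steps, Python scripts to look and compute and a tool call to move; the robot and the scene stay as the last step left them, time stands still between calls to the robot, and variables do not carry over. Pictures are saved under pics/ and viewed, at most 10 in all, crops included, and the job is handed in when it is done.

Besides the shell and the picture viewer there is one more tool, called after "Emit:" as name(argument=value, ...), one argument or row to a line, values as JSON. arm_command: Moves the arm, as the interface text tells. Shifts and turns lie within -1 to 1; 1 stands for 500 mm of shift or 2 rad of turn. Its arguments: {"type":"object","properties":{"targets":{"type":"array","items":{"type":"object","properties":{"x":{"type":"number","minimum":-1,"maximum":1},"y":{"type":"number","minimum":-1,"maximum":1},"z":{"type":"number","minimum":-1,"maximum":1},"rx":{"type":"number","minimum":-1,"maximum":1},"ry":{"type":"number","minimum":-1,"maximum":1},"rz":{"type":"number","minimum":-1,"maximum":1},"claw":{"type":"number"}}}},"squeeze":{"type":"number"}},"required":["targets"]}

```bash
ls; mkdir -p pics
python3 - <<'E'
from plant import robot
import cv2,numpy as np
for n in("scene","top"):
    p,d=robot.read_camera(n); cv2.imwrite(f"pics/{n}0.png",p[:,:,::-1]); np.savez(f"{n}0.npz",p=p,d=d)
    c=robot.get_calibration(n); print(n,c)
print(robot.read_state())
E
```

```text
pics
scene {'intrinsics': array([[393.63382045,   0.        , 281.36995544],
       [  0.        , 393.63382045, 210.11118594],
       [  0.        ,   0.        ,   1.        ]]), 'origin': array([1.33972037, 0.3402835 , 0.72483046]), 'orientation': array([0.58705532, 0.91504916, 1.80674234])}
top {'intrinsics': array([[414.34116958,   0.        , 276.37757909],
       [  0.        , 414.34116958, 206.67282216],
       [  0.        ,   0.        ,   1.        ]]), 'origin': array([ 0.37986328, -0.0228439 ,  1.2696401 ]), 'orientation': array([ 0.11516614, -0.09714196, -1.59782192])}
{'t': 0.1, 'q': array([-1.39536439e+00,  1.31069881e-01,  1.48915853e+00, -1.03968069e-06,
        1.52300777e+00, -8.53999869e-02]), 'dq': array([ 0.00022023, -0.00127538, -0.00209931,  0.00103733, -0.00072211,
        0.00045582]), 'joint_torque': array([ 1.71674659e-03, -5.61342967e+01, -4.93094552e+01,  7.70230824e-02,
        2.90569203e-02, -8.58701560e-05]), 'tool_pos': array([ 0.15466651, -0.57921818,  0.23170825]), 'orientation': array([-3.11328600e+00, -4.08339958e-01,  1.17744207e-04]), 'force': array([-0.61148693, -0.24343562, -0.27882042]), 'wrist_torque': array([ 0.01101065,  0.02921694, -0.01554646]), 'gripper_force': 0.0, 'opening': 0.0930840928652227}
```

View pics/scene0.png

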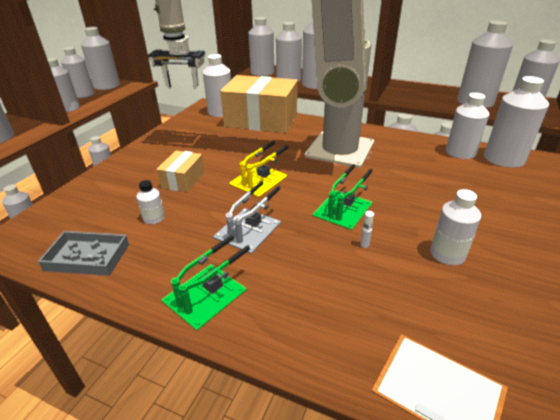

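View pics/top0.png

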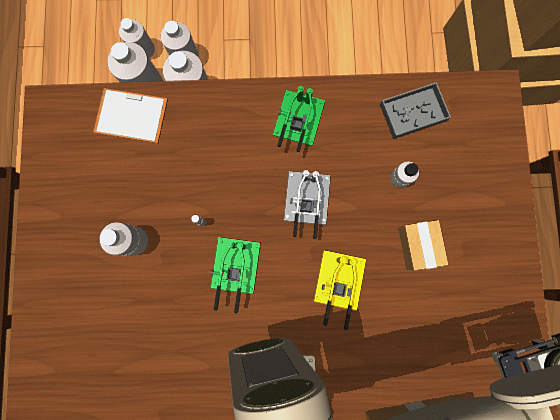

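Scene view: grey press around (248,228), small flask (367,230). Top view: grey press (307,198), flask (198,220), with green and yellow look-alikes around. I'll enlarge these.

Run:
```python
import cv2,numpy as np
T=np.load("top0.npz")["p"][:,:,::-1];S=np.load("scene0.npz")["p"][:,:,::-1]
def c(I,u,v,w,h,k): return cv2.resize(I[v:v+h,u:u+w],None,fx=k,fy=k,interpolation=cv2.INTER_CUBIC)
a=c(T,278,164,57,85,7)   # 399x595
b=c(T,180,202,40,30,10)  # 400x300
d=c(S,347,204,40,29*1+1,10) 
e=c(S,347,224,40,30,10)
im=np.zeros((600,800,3),np.uint8); im[:595,:399]=a; im[:300,400:]=b; im[300:,400:]=cv2.resize(c(S,347,205,40,50,1),(400,300)) if 0 else c(S,347,210,40,30,10)
cv2.imwrite("pics/c1.png",im)
cv2.imwrite("pics/c2.png",np.hstack([c(S,210,178,80,75,6)[:450],c(S,352,205,32,45,10)]))
```

```text
(no output)
```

View pics/c1.png

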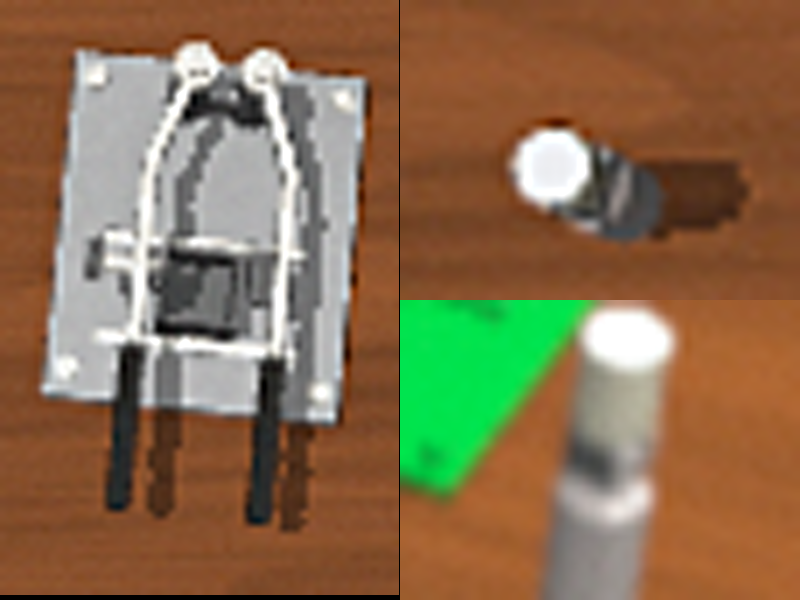

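View pics/c2.png

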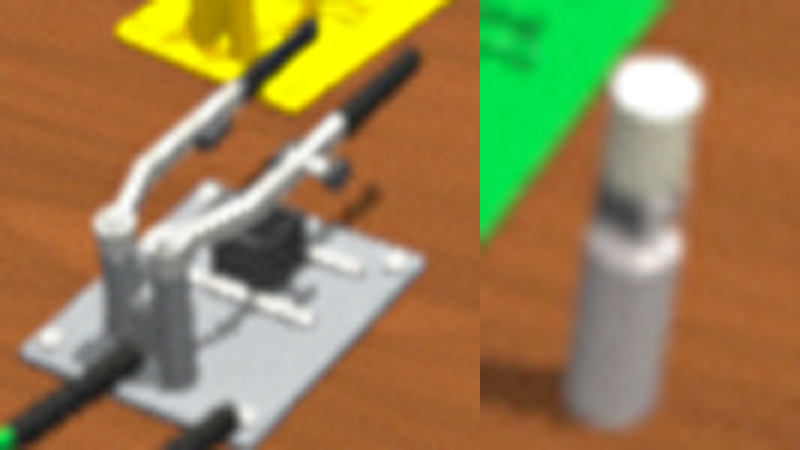

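Crop shows the press plate corners (crop px) at (78,50),(368,80),(337,423),(42,393), pins (197,62),(264,68), grip ends (118,505),(258,520). Flask cap centre is at crop (552,165); a dark neck spot left and bright right in the scene crop. Now fit positions.

```bash
cat > h.py <<'E'
from plant import robot
import numpy as np, cv2
from scipy.spatial.transform import Rotation as R
from scipy.optimize import least_squares
C={n:robot.get_calibration(n) for n in("scene","top")}
def proj(n,P):
    c=C[n]; q=R.from_rotvec(c["orientation"]).inv().apply(np.atleast_2d(P)-c["origin"])
    K=c["intrinsics"]; return np.c_[K[0,0]*q[:,0]/-q[:,2]+K[0,2],K[1,1]*-q[:,1]/-q[:,2]+K[1,2]]
def back(n,uv,z=None,d=None):
    c=C[n];K=c["intrinsics"]; uv=np.atleast_2d(uv).astype(float)
    r=np.c_[(uv[:,0]-K[0,2])/K[0,0],-(uv[:,1]-K[1,2])/K[1,1],-np.ones(len(uv))]
    w=R.from_rotvec(c["orientation"]).apply(r); s=((z-c["origin"][2])/w[:,2]) if d is None else np.ravel(d)
    return c["origin"]+w*s[:,None]
E
cat > m.py <<'E'
from h import *
cr=lambda a,k,u,v:(np.array(a,float)+.5)/k-.5+[u,v]
cor=cr([(78,50),(368,80),(337,423),(42,393)],7,278,164)
P=back("top",cor,z=.008); print(P.round(4)); print([np.linalg.norm(P[i]-P[(i+1)%4]).round(4) for i in range(4)])
pin=cr([(197,62),(264,68)],7,278,164); ge=cr([(118,507),(258,521)],7,278,164)
# scene crop pts (scale6, off 210,178): plate corners
sc=cr([(22,352),(425,262),(212,182)],6,210,178)
PS=back("scene",sc,z=.008);print("scene corners",PS.round(4))
Ppin=back("top",pin,z=.095);Pge=back("top",ge,z=.084);print("pins",Ppin.round(4),"gripends",Pge.round(4))
def model(p):
    x,y,a,px=p; Rz=R.from_euler('z',a)
    o=np.array([x,y,0]); f=lambda L:Rz.apply(L)+o
    Lc=[(px+.0775,.065,.008),(px+.0775,-.065,.008),(px-.0775,-.065,.008),(px-.0775,.065,.008)]
    pt=proj("top",f(Lc))-cor; g=proj("top",f([(-.102,.029,.084),(-.102,-.029,.084)]))-ge
    pp=proj("top",f([(.085,.014,.095),(.085,-.014,.095)]))-pin
    s=proj("scene",f([Lc[0],Lc[2],Lc[3]]))
    return np.r_[pt.ravel(),g.ravel(),pp.ravel()],s
r=least_squares(lambda p:model(p)[0],[.45,-.07,0,0]);print("press",r.x.round(4),r.fun.round(2))
print("scene pred",model(r.x)[1].round(1),"meas",sc.round(1))
cap=cr([(552-400,165)],10,180,202); print("flask cap top-cam",back("top",cap,z=.109))
cs=cr([(657-480,90)],10,352,205); print("cap scene-cam",back("scene",cs,z=.109))
S=np.load("scene0.npz");np.set_printoptions(linewidth=200)
print(S["p"][218:232,358:376].mean(2).round(0).astype(int)); d=S["d"][222:228,358:376]; print((d*1000).round(0).astype(int))
T=np.load("top0.npz");print(T["p"][212:228,190:210].mean(2).astype(int)); print((T["d"][212:228,190:210]*1000).astype(int))
E
python3 m.py
```

```text
[[ 0.6625 -0.0525  0.008 ]
 [ 0.6449 -0.1803  0.008 ]
 [ 0.493  -0.1598  0.008 ]
 [ 0.51   -0.0317  0.008 ]]
[np.float64(0.1291), np.float64(0.1532), np.float64(0.1292), np.float64(0.1539)]
scene corners [[ 0.6459 -0.1755  0.008 ]
 [ 0.5118 -0.0281  0.008 ]
 [ 0.4928 -0.1553  0.008 ]]
pins [[ 0.6364 -0.0993  0.095 ]
 [ 0.633  -0.1269  0.095 ]] gripends [[ 0.4545 -0.0607  0.084 ]
 [ 0.4471 -0.1176  0.084 ]]
press [ 0.5512 -0.1024 -0.1322  0.0267] [-0.25 -0.16  0.07 -0.33  0.12  0.24 -0.14  0.21 -0.18  0.22  0.05  0.3
  0.12 -0.3   0.21 -0.21]
scene pred [[249.9 251.7]
 [243.6 207.5]
 [279.8 220.5]] meas [[213.2 236.2]
 [280.4 221.2]
 [244.9 207.9]]
flask cap top-cam [[0.51189935 0.2195269  0.109     ]]
cap scene-cam [[0.51193259 0.22258361 0.109     ]]
[[101 103 101  99 104 105 111 124 138 144 156 162 167 172 163 129 109 110]
 [107 103 101 101 104 106 115 128 136 148 157 164 170 174 160 123 104 105]
 [104  98  98 101 102 105 114 131 141 149 158 167 170 171 160 123 100 104]
 [102 100 100 104  99 105 112 129 143 151 161 165 173 167 152 118 100 104]
 [ 99 101 101 102  99 101 106 127 145 
[... 3549 characters left out ...]
 1171 1168 1169 1171 1173 1189 1203 1216 1220 1231 1242 1261 1275 1278 1275 1279]
 [1280 1278 1279 1280 1193 1174 1176 1182 1187 1198 1210 1215 1219 1237 1247 1259 1280 1277 1276 1275]
 [1276 1278 1279 1277 1276 1278 1216 1216 1210 1211 1214 1221 1232 1243 1247 1265 1279 1273 1278 1274]
 [1277 1276 1279 1275 1278 1277 1273 1278 1221 1221 1224 1233 1240 1251 1259 1272 1278 1274 1275 1278]
 [1280 1278 1278 1276 1274 1280 1280 1274 1282 1278 1259 1251 1256 1257 1271 1278 1276 1283 1276 1274]
 [1277 1275 1277 1280 1276 1272 1273 1277 1276 1276 1280 1268 1273 1275 1272 1276 1273 1275 1275    0]
 [1277 1271 1276 1277 1277 1272 1275 1277 1276 1275 1274 1271 1277 1275 1276 1274 1275 1277 1279 1275]]
```

```bash
cat > n.py <<'E'
from h import *
np.set_printoptions(linewidth=200,suppress=True)
for n,c0 in(("top",(.5119,.2195)),("scene",(.5119,.2226))):
    L=[robot.read_camera(n) for _ in range(10)]
    d=np.array([l[1] for l in L]);d[d==0]=np.nan;d=np.nanmedian(d,0);p=np.mean([l[0] for l in L],0).mean(2)
    u0,v0=proj(n,(*c0,.08))[0].astype(int)
    uu,vv=np.meshgrid(range(u0-14,u0+14),range(v0-16,v0+16))
    P=back(n,np.c_[uu.ravel(),vv.ravel()],d=d[vv,uu].ravel());I=p[vv,uu].ravel()
    q=(P-[*c0,0])*1000; k=(q[:,2]>60)&(q[:,2]<84)&(np.hypot(q[:,0],q[:,1])<22)
    print(n);
    for a,b,U,V in zip(q[k],I[k],uu.ravel()[k],vv.ravel()[k]): print(U,V,a.round(1),int(b),"r%.1f az%.0f"%(np.hypot(a[0],a[1]),np.degrees(np.arctan2(a[1],a[0]))))
E
python3 n.py
python3 - <<'E'
import sys; sys.path.insert(0,'.')
from h import *
cr=lambda a,k,u,v:(np.array(a,float)+.5)/k-.5+[u,v]
o=np.array([.5512,-.1024,0]);Rz=R.from_euler('z',-.1322)
for z in(.041,): print(Rz.inv().apply(back("top",cr([(160,250),(240,252),(232,335),(155,330)],7,278,164),z=z)-o).round(4))
E
```

```text
top
200 217 [ 5.7 -9.5 81.7] 146 r11.1 az-59
201 217 [  6.8 -10.4  71.5] 78 r12.4 az-57
201 218 [ 4.1 -9.9 69.1] 55 r10.8 az-67
201 219 [ 1.2 -9.9 68.9] 76 r10.0 az-83
201 220 [-0.9 -8.4 61.5] 95 r8.5 az-96
202 220 [ -0.9 -11.2  60.7] 132 r11.3 az-95
200 221 [-5.  -7.7 72.8] 50 r9.2 az-123
194 222 [-7.8  8.8 77.4] 174 r11.8 az132
199 222 [-8.8 -6.6 82. ] 85 r11.0 az-143
200 222 [-7.7 -7.3 70.9] 59 r10.6 az-136
198 223 [-10.4  -1.4  70.4] 49 r10.5 az-173
199 223 [-9.6 -2.5 61.6] 66 r9.9 az-165
200 223 [-10.5  -7.   69.4] 81 r12.6 az-146
scene
364 223 [ 6.6 -8.8 80.1] 96 r11.0 az-53
365 223 [ 8.9 -5.9 82.6] 113 r10.6 az-34
372 223 [-2.7 10.3 79. ] 145 r10.6 az105
364 224 [ 7.3 -8.3 77.4] 80 r11.1 az-49
365 224 [ 9.1 -5.5 79.6] 91 r10.6 az-31
366 224 [ 8.3 -3.  79.7] 106 r8.8 az-20
367 224 [ 9.5 -0.3 81.4] 124 r9.5 az-2
368 224 [ 8.4  2.1 81.4] 148 r8.7 az14
369 224 [ 9.9  4.8 83.3] 168 r11.0 az26
370 224 [ 7.5  7.  82.2] 168 r10.2 az43
371 224 [-3.4  8.1 74.4] 142 r8.8 az113
372 224 [ 0.1 11.1 77.9] 131 r11.1 az90
363 225 [  6.5 -10.6  72.7] 84 r12.5 az-59
364 225 [ 6.5 -8.  73.5] 70 r
[... 1237 characters left out ...]
370 228 [ 6.9  8.5 68.8] 196 r10.9 az51
364 229 [ 7.1 -6.4 60.9] 167 r9.6 az-42
365 229 [ 8.  -3.7 62.4] 168 r8.8 az-25
366 229 [ 7.4 -1.2 62.8] 160 r7.5 az-10
367 229 [11.8  1.9 67.1] 158 r11.9 az9
368 229 [ 7.   3.8 64. ] 176 r8.0 az29
369 229 [ 4.3  6.  62.7] 200 r7.4 az54
370 229 [ 2.2  8.3 61.8] 229 r8.6 az75
371 229 [-0.8 10.4 60.1] 217 r10.5 az95
366 230 [ 8.7 -0.7 60.5] 185 r8.7 az-4
367 230 [ 9.8  2.  62.2] 198 r10.0 az12
368 230 [ 8.2  4.4 61.7] 219 r9.3 az28
369 230 [ 6.6  6.7 61.3] 225 r9.4 az45
370 230 [ 4.1  8.9 60.1] 227 r9.9 az65
368 231 [10.6  5.1 60.4] 223 r11.8 az26
[[ 0.0128  0.0204  0.041 ]
 [ 0.0154 -0.0137  0.041 ]
 [-0.0206 -0.0136  0.041 ]
 [-0.0218  0.0192  0.041 ]]
```

Flask ≈ (0.512, 0.221), its neck block's ±x face normal near az −27°; press at (0.551,−0.102), yaw −7.6°. Move toward the flask.

Emit:
arm_command(
  targets=[
    {"x": 0.08,"y": 0.04,"z": 0.02,"rz": 0.03,"claw": 0},
    {"x": 0.15,"y": 0.08,"z": 0.04,"rz": 0.06},
    {"x": 0.2,"y": 0.14,"z": 0.06,"rz": 0.09},
    {"x": 0.26,"y": 0.2,"z": 0.08,"rz": 0.12},
    {"x": 0.32,"y": 0.26,"z": 0.1,"rz": 0.15},
    {"x": 0.38,"y": 0.32,"z": 0.1,"rz": 0.18},
    {"x": 0.43,"y": 0.38,"z": 0.1,"rz": 0.21},
    {"x": 0.48,"y": 0.44,"z": 0.1,"rz": 0.24},
    {"x": 0.53,"y": 0.5,"z": 0.1,"rz": 0.27},
    {"x": 0.57,"y": 0.57,"z": 0.1,"rz": 0.3},
  ],
)

```text
schema error: expected keys x, y, z, rx, ry, rz, claw
```

Emit:
arm_command(
  targets=[
    {"x": 0.08,"y": 0.04,"z": 0.02,"rx": 0,"ry": 0,"rz": 0.03,"claw": 0},
    {"x": 0.15,"y": 0.08,"z": 0.04,"rx": 0,"ry": 0,"rz": 0.06,"claw": 0},
    {"x": 0.2,"y": 0.14,"z": 0.06,"rx": 0,"ry": 0,"rz": 0.09,"claw": 0},
    {"x": 0.26,"y": 0.2,"z": 0.08,"rx": 0,"ry": 0,"rz": 0.12,"claw": 0},
    {"x": 0.32,"y": 0.26,"z": 0.1,"rx": 0,"ry": 0,"rz": 0.15,"claw": 0},
    {"x": 0.38,"y": 0.32,"z": 0.1,"rx": 0,"ry": 0,"rz": 0.18,"claw": 0},
    {"x": 0.43,"y": 0.38,"z": 0.1,"rx": 0,"ry": 0,"rz": 0.21,"claw": 0},
    {"x": 0.48,"y": 0.44,"z": 0.1,"rx": 0,"ry": 0,"rz": 0.24,"claw": 0},
    {"x": 0.53,"y": 0.5,"z": 0.1,"rx": 0,"ry": 0,"rz": 0.27,"claw": 0},
    {"x": 0.57,"y": 0.57,"z": 0.1,"rx": 0,"ry": 0,"rz": 0.3,"claw": 0},
  ],
)

```text
t: 1.93
tool_pos: [0.4411, -0.2931, 0.2828]
orientation: [2.853, 1.315, 0.001]
force: [0.5, -0.7, -0.5]
opening: 0.093
gripper_force: 0.0
```

Emit:
arm_command(
  targets=[
    {"x": 0.01,"y": 0.07,"z": 0,"rx": 0,"ry": 0,"rz": 0.01,"claw": 0},
    {"x": 0.03,"y": 0.15,"z": 0,"rx": 0,"ry": 0,"rz": 0.02,"claw": 0},
    {"x": 0.04,"y": 0.23,"z": 0,"rx": 0,"ry": 0,"rz": 0.04,"claw": 0},
    {"x": 0.05,"y": 0.31,"z": 0,"rx": 0,"ry": 0,"rz": 0.05,"claw": 0},
    {"x": 0.07,"y": 0.39,"z": 0,"rx": 0,"ry": 0,"rz": 0.06,"claw": 0},
    {"x": 0.08,"y": 0.47,"z": 0,"rx": 0,"ry": 0,"rz": 0.08,"claw": 0},
    {"x": 0.1,"y": 0.55,"z": 0,"rx": 0,"ry": 0,"rz": 0.1,"claw": 0},
    {"x": 0.12,"y": 0.63,"z": 0,"rx": 0,"ry": 0,"rz": 0.12,"claw": 0},
    {"x": 0.13,"y": 0.71,"z": 0,"rx": 0,"ry": 0,"rz": 0.12,"claw": 0},
    {"x": 0.144,"y": 0.79,"z": 0,"rx": 0,"ry": 0,"rz": 0.12,"claw": 0},
  ],
)

```text
t: 2.77
tool_pos: [0.5116, 0.1024, 0.2829]
orientation: [2.677, 1.644, 0.001]
force: [0.5, -0.2, -0.6]
opening: 0.093
gripper_force: 0.0
```

Emit:
arm_command(
  targets=[
    {"x": 0,"y": 0.08,"z": -0.01,"rx": 0,"ry": 0,"rz": 0,"claw": 0},
    {"x": 0,"y": 0.15,"z": -0.03,"rx": 0,"ry": 0,"rz": 0,"claw": 0},
    {"x": 0,"y": 0.2,"z": -0.06,"rx": 0,"ry": 0,"rz": 0,"claw": 0},
    {"x": 0,"y": 0.23,"z": -0.1,"rx": 0,"ry": 0,"rz": 0,"claw": 0},
    {"x": 0,"y": 0.24,"z": -0.14,"rx": 0,"ry": 0,"rz": 0,"claw": 0},
    {"x": 0,"y": 0.24,"z": -0.18,"rx": 0,"ry": 0,"rz": 0,"claw": 0},
    {"x": 0,"y": 0.24,"z": -0.2,"rx": 0,"ry": 0,"rz": 0,"claw": 0},
    {"x": 0,"y": 0.24,"z": -0.2,"rx": 0,"ry": 0,"rz": 0,"claw": 0},
  ],
)

```text
t: 3.43
tool_pos: [0.51, 0.2198, 0.1796]
orientation: [-2.676, -1.643, 0.008]
force: [-0.5, 0.4, -0.9]
opening: 0.0931
gripper_force: 0.0
```

Emit:
arm_command(
  targets=[
    {"x": 0.004,"y": 0.002,"z": -0.04,"rx": 0,"ry": 0,"rz": 0,"claw": 60},
    {"x": 0.004,"y": 0.002,"z": -0.08,"rx": 0,"ry": 0,"rz": 0,"claw": 80},
    {"x": 0.004,"y": 0.002,"z": -0.11,"rx": 0,"ry": 0,"rz": 0,"claw": 100},
    {"x": 0.004,"y": 0.002,"z": -0.14,"rx": 0,"ry": 0,"rz": 0,"claw": 120},
    {"x": 0.004,"y": 0.002,"z": -0.155,"rx": 0,"ry": 0,"rz": 0,"claw": 140},
    {"x": 0.004,"y": 0.002,"z": -0.157,"rx": 0,"ry": 0,"rz": 0,"claw": 160},
    {"x": 0.004,"y": 0.002,"z": -0.157,"rx": 0,"ry": 0,"rz": 0,"claw": 170},
    {"x": 0.004,"y": 0.002,"z": -0.157,"rx": 0,"ry": 0,"rz": 0,"claw": 175},
  ],
  squeeze=8,
)

```text
t: 4.1
tool_pos: [0.5147, 0.2214, 0.1057]
orientation: [2.677, 1.642, 0.003]
force: [-0.4, -0.3, 1.0]
opening: 0.0446
gripper_force: 0.0
```

Run:
```python
from h import *
def c(I,u,v,w,h,k): return cv2.resize(I[v:v+h,u:u+w,::-1],None,fx=k,fy=k,interpolation=cv2.INTER_CUBIC)
S=robot.read_camera("scene")[0];T=robot.read_camera("top")[0]
cv2.imwrite("pics/g1.png",np.hstack([c(S,347,190,40,60,9),c(T,170,195,45,60,9)]))
s=robot.read_state();print(s["tool_pos"],s["opening"],s["force"])
```

```text
[0.51474258 0.22153309 0.10571166] 0.03623949023740728 [ 1.24592194  0.64935559 -0.00629794]
```

View pics/g1.png

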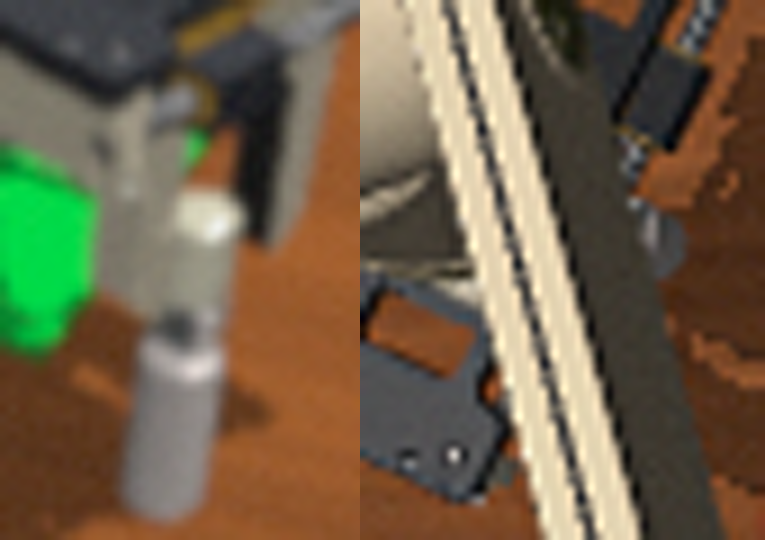

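Crop: flask stands between the fingers (near finger left at (150,200), far one at (260,150)); fine. Lower slightly, close, lift.

Emit:
arm_command(
  targets=[
    {"x": 0,"y": 0,"z": -0.008,"rx": 0,"ry": 0,"rz": 0,"claw": 180},
    {"x": 0,"y": 0,"z": -0.008,"rx": 0,"ry": 0,"rz": 0,"claw": 190},
    {"x": 0,"y": 0,"z": -0.008,"rx": 0,"ry": 0,"rz": 0,"claw": 200},
    {"x": 0,"y": 0,"z": -0.008,"rx": 0,"ry": 0,"rz": 0,"claw": 215},
    {"x": 0,"y": 0,"z": -0.008,"rx": 0,"ry": 0,"rz": 0,"claw": 215},
    {"x": 0,"y": 0,"z": -0.008,"rx": 0,"ry": 0,"rz": 0,"claw": 215},
    {"x": 0,"y": 0,"z": -0.008,"rx": 0,"ry": 0,"rz": 0,"claw": 215},
  ],
  squeeze=10,
)

```text
t: 4.78
tool_pos: [0.5136, 0.2213, 0.1001]
orientation: [-2.677, -1.643, 0.0]
force: [-0.1, -0.6, -0.6]
opening: 0.0219
gripper_force: 9.9
```

Emit:
arm_command(
  targets=[
    {"x": 0,"y": 0,"z": 0.03,"rx": 0,"ry": 0,"rz": 0,"claw": 215},
    {"x": 0.01,"y": 0,"z": 0.1,"rx": 0,"ry": 0,"rz": -0.05,"claw": 215},
    {"x": 0.05,"y": 0.01,"z": 0.17,"rx": 0,"ry": 0,"rz": -0.1,"claw": 215},
    {"x": 0.1,"y": 0.02,"z": 0.24,"rx": 0,"ry": 0,"rz": -0.16,"claw": 215},
    {"x": 0.16,"y": 0.03,"z": 0.3,"rx": 0,"ry": 0,"rz": -0.22,"claw": 215},
    {"x": 0.22,"y": 0.04,"z": 0.36,"rx": 0,"ry": 0,"rz": -0.28,"claw": 215},
    {"x": 0.28,"y": 0.05,"z": 0.41,"rx": 0,"ry": 0,"rz": -0.34,"claw": 215},
    {"x": 0.34,"y": 0.06,"z": 0.45,"rx": 0,"ry": 0,"rz": -0.4,"claw": 215},
    {"x": 0.4,"y": 0.06,"z": 0.48,"rx": 0,"ry": 0,"rz": -0.46,"claw": 215},
    {"x": 0.42,"y": 0.06,"z": 0.5,"rx": 0,"ry": 0,"rz": -0.46,"claw": 215},
  ],
)

```text
t: 5.62
tool_pos: [0.7265, 0.2507, 0.3498]
orientation: [3.13, 0.269, 0.001]
force: [-0.9, 0.2, -2.5]
opening: 0.0216
gripper_force: 10.0
```

```bash
cat > v.py <<'E'
from h import *
import sys
L=[robot.read_camera("scene") for _ in range(4)]
S=np.mean([l[0] for l in L],0); s=robot.read_state(); print(s["t"],s["tool_pos"].round(4),s["orientation"].round(3),s["opening"],s["force"].round(1))
p=s["tool_pos"]; u,v=proj("scene",p-[0,0,.045])[0].astype(int); print(u,v)
I=cv2.resize(S[v-25:v+35,u-22:u+22,::-1].astype(np.float32),None,fx=10,fy=10,interpolation=cv2.INTER_CUBIC)
cv2.imwrite(f"pics/{sys.argv[1]}.png",I.clip(0,255)); np.save(f"{sys.argv[1]}.npy",S)
E
python3 v.py v1
```

```text
5.8167 [0.7236 0.2513 0.349 ] [ 3.129e+00  2.850e-01 -2.000e-03] 0.02165686160294934 [-0.5 -0.1 -1.8]
370 197[ WARN:0@1.467] global loadsave.cpp:1063 imwrite_ Unsupported depth image for selected encoder is fallbacked to CV_8U.
```

View pics/v1.png

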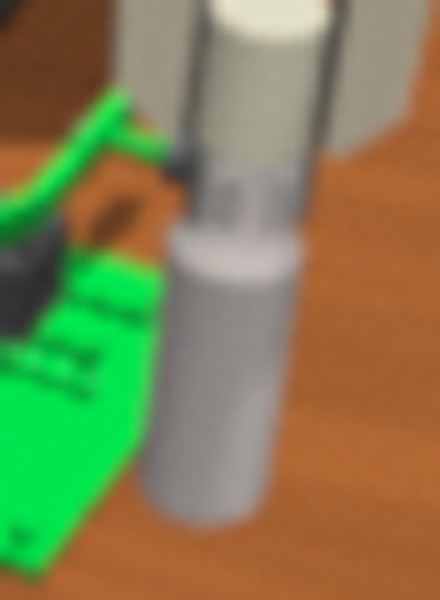

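Crop shows neck face (230–290,195) with two panels and a lighter gap. Compare with the opposite side.

Emit:
arm_command(
  targets=[
    {"x": 0,"y": 0,"z": 0,"rx": 0,"ry": 0,"rz": 0.06,"claw": 215},
    {"x": 0,"y": 0,"z": 0,"rx": 0,"ry": 0,"rz": 0.12,"claw": 215},
    {"x": 0,"y": 0,"z": 0,"rx": 0,"ry": 0,"rz": 0.18,"claw": 215},
    {"x": 0,"y": 0,"z": 0,"rx": 0,"ry": 0,"rz": 0.24,"claw": 215},
    {"x": 0,"y": 0,"z": 0,"rx": 0,"ry": 0,"rz": 0.3,"claw": 215},
    {"x": 0,"y": 0,"z": 0,"rx": 0,"ry": 0,"rz": 0.36,"claw": 215},
    {"x": 0,"y": 0,"z": 0,"rx": 0,"ry": 0,"rz": 0.42,"claw": 215},
    {"x": 0,"y": 0,"z": 0,"rx": 0,"ry": 0,"rz": 0.48,"claw": 215},
    {"x": 0,"y": 0,"z": 0,"rx": 0,"ry": 0,"rz": 0.54,"claw": 215},
    {"x": 0,"y": 0,"z": 0,"rx": 0,"ry": 0,"rz": 0.6,"claw": 215},
  ],
)

```text
t: 6.65
tool_pos: [0.7223, 0.2516, 0.3497]
orientation: [-2.414, -2.009, 0.002]
force: [-0.1, -0.2, -1.4]
opening: 0.0219
gripper_force: 10.0
```

Emit:
arm_command(
  targets=[
    {"x": 0,"y": 0,"z": 0,"rx": 0,"ry": 0,"rz": 0.06,"claw": 215},
    {"x": 0,"y": 0,"z": 0,"rx": 0,"ry": 0,"rz": 0.12,"claw": 215},
    {"x": 0,"y": 0,"z": 0,"rx": 0,"ry": 0,"rz": 0.18,"claw": 215},
    {"x": 0,"y": 0,"z": 0,"rx": 0,"ry": 0,"rz": 0.185,"claw": 215},
    {"x": 0,"y": 0,"z": 0,"rx": 0,"ry": 0,"rz": 0.185,"claw": 215},
  ],
)

```text
t: 7.07
tool_pos: [0.7227, 0.2515, 0.3499]
orientation: [-2.015, -2.41, 0.001]
force: [0.1, 0.8, -1.4]
opening: 0.0221
gripper_force: 10.0
```

```bash
python3 v.py v90 2>/dev/null
```

```text
7.2667 [0.7234 0.2514 0.3501] [-2.015 -2.41   0.   ] 0.021490357831137622 [ 0.9  0.4 -2.1]
371 196
```

Emit:
arm_command(
  targets=[
    {"x": 0,"y": 0,"z": 0,"rx": 0,"ry": 0,"rz": 0.06,"claw": 215},
    {"x": 0,"y": 0,"z": 0,"rx": 0,"ry": 0,"rz": 0.12,"claw": 215},
    {"x": 0,"y": 0,"z": 0,"rx": 0,"ry": 0,"rz": 0.18,"claw": 215},
    {"x": 0,"y": 0,"z": 0,"rx": 0,"ry": 0,"rz": 0.24,"claw": 215},
    {"x": 0,"y": 0,"z": 0,"rx": 0,"ry": 0,"rz": 0.3,"claw": 215},
    {"x": 0,"y": 0,"z": 0,"rx": 0,"ry": 0,"rz": 0.36,"claw": 215},
    {"x": 0,"y": 0,"z": 0,"rx": 0,"ry": 0,"rz": 0.42,"claw": 215},
    {"x": 0,"y": 0,"z": 0,"rx": 0,"ry": 0,"rz": 0.48,"claw": 215},
    {"x": 0,"y": 0,"z": 0,"rx": 0,"ry": 0,"rz": 0.54,"claw": 215},
    {"x": 0,"y": 0,"z": 0,"rx": 0,"ry": 0,"rz": 0.6,"claw": 215},
  ],
)

```text
t: 8.1
tool_pos: [0.7237, 0.2513, 0.35]
orientation: [-0.293, -3.128, 0.0]
force: [-0.2, 0.4, -1.1]
opening: 0.0219
gripper_force: 10.0
```

Emit:
arm_command(
  targets=[
    {"x": 0,"y": 0,"z": 0,"rx": 0,"ry": 0,"rz": 0.06,"claw": 215},
    {"x": 0,"y": 0,"z": 0,"rx": 0,"ry": 0,"rz": 0.12,"claw": 215},
    {"x": 0,"y": 0,"z": 0,"rx": 0,"ry": 0,"rz": 0.18,"claw": 215},
    {"x": 0,"y": 0,"z": 0,"rx": 0,"ry": 0,"rz": 0.185,"claw": 215},
    {"x": 0,"y": 0,"z": 0,"rx": 0,"ry": 0,"rz": 0.185,"claw": 215},
  ],
)

```text
t: 8.52
tool_pos: [0.7237, 0.2513, 0.35]
orientation: [0.275, -3.129, 0.0]
force: [-0.1, 0.3, -0.7]
opening: 0.0214
gripper_force: 10.0
```

```bash
python3 v.py v180 2>/dev/null; python3 -c "
import cv2,numpy as np
cv2.imwrite('pics/vv.png',np.hstack([cv2.imread('pics/v90.png'),cv2.imread('pics/v180.png')])[:420,:])"
```

```text
8.7167 [0.7237 0.2513 0.3502] [-0.277  3.129 -0.   ] 0.021821684372079625 [-0.4  0.1 -1.3]
371 196
```

View pics/vv.png

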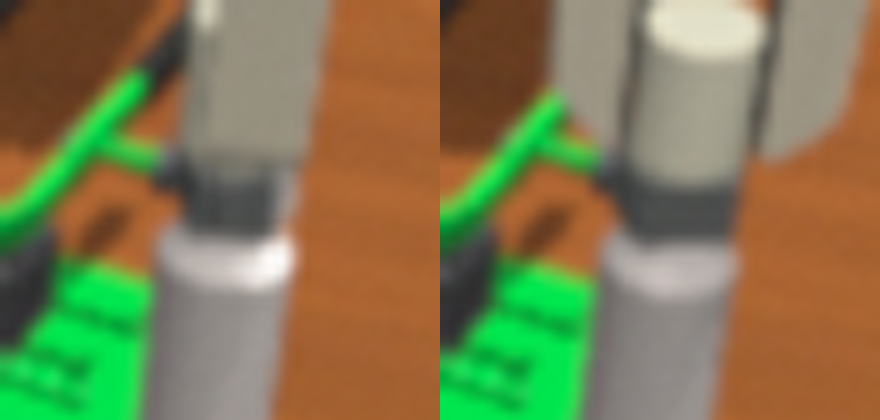

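Left tile: dark block with a bright tab on the right edge (285,195); right tile: uniform dark lug face (680,210). So the tabs faced the camera in the first view and the fingers do close along flask x. Refine the yaw from averaged depth on the lug face.

Run:
```python
from h import *
np.set_printoptions(linewidth=200,suppress=True)
L=[robot.read_camera("scene") for _ in range(16)]
d=np.array([l[1] for l in L]);d[d==0]=np.nan;m=np.nanmedian(d,0);I=np.mean([l[0] for l in L],0).mean(2)
s=robot.read_state();t=s["tool_pos"];base=t-[0,0,.1]
u0,v0=proj("scene",base+[0,0,.073])[0].astype(int)
uu,vv=np.meshgrid(range(u0-14,u0+14),range(v0-30,v0+45))
P=back("scene",np.c_[uu.ravel(),vv.ravel()],d=m[vv,uu].ravel());q=(P-base)*1e3;I=I[vv,uu].ravel()
r=np.hypot(q[:,0],q[:,1])
k=(q[:,2]>10)&(q[:,2]<52)&(r<25)
f=least_squares(lambda c:np.hypot(q[k,0]-c[0]-c[2]*(q[k,2]-55),q[k,1]-c[1]-c[3]*(q[k,2]-55))-12.5,[0,0,0,0],loss='soft_l1');print("body",f.x.round(4),k.sum(),np.std(f.fun))
k=(q[:,2]>88)&(q[:,2]<106)&(r<25)
f2=least_squares(lambda c:np.hypot(q[k,0]-c[0],q[k,1]-c[1])-11,[0,0],loss='soft_l1');print("cap",f2.x.round(3),k.sum())
k=(q[:,2]>66)&(q[:,2]<79)&(r<20); a=q[k];
for row in np.c_[a,I[k]]: pass
for lo in(5,6,7,8):
  kk=np.abs(a[:,1]-f.x[1])<lo
  g=least_squares(lambda c:a[kk,0]-c[0]-c[1]*(a[kk,1])-c[2]*(a[kk,2]-72),[9,0,0],loss='soft_l1',f_scale=1);print(lo,kk.sum(),g.x.round(3),"normal az",np.degrees(np.arctan(-g.x[1])).round(2))
o=s["orientation"];print("tool y az",(2*np.degrees(np.arctan2(o[1],o[0]))-90)%180,t)
A=np.load("v1.npy").mean(2);u,v=proj("scene",base+[0,0,.073])[0];print(u,v);print(A[int(v)-5:int(v)+7,int(u)-10:int(u)+11].round(0).astype(int))
```

```text
body [2.3603 1.0875 0.0163 0.006 ] 240 0.28600098446816613
cap [3.835 0.985] 212
5 35 [13.282 -0.425  0.05 ] normal az 23.02
6 41 [13.153 -0.386  0.056] normal az 21.13
7 49 [12.863 -0.316  0.052] normal az 17.54
8 53 [12.782 -0.313  0.053] normal az 17.39
tool y az 100.26516730042906 [0.72373489 0.25128975 0.35016514]
372.24489252166785 188.76314898353786
[[132 142 145 134 104  98 122 138 143 150 154 157 158 157 157 152 138 103  93 130 143]
 [124 137 142 132 102 101 124 138 145 151 154 157 158 158 156 150 133  98  97 134 146]
 [123 131 137 129 104 103 127 140 148 152 155 157 158 157 153 148 131  97 105 138 144]
 [108 113 117 117 102  97 119 137 147 152 155 156 157 155 152 146 126  99 113 138 139]
 [ 91  90  92  96  87  86 110 133 145 152 154 157 157 154 149 142 118 101 117 131 129]
 [ 93  88  76  74  70  78 108 137 149 153 154 155 155 152 150 140 114 101 111 116 116]
 [105  97  75  63  62  78 110 138 150 153 155 153 151 149 150 139 111 100 108 110 109]
 [107 105  90  80  73  83 112 132 136 139 151 154 149 143 138 129 105  99 106 108 109]
 [100 106 106 100  85  89 114 127 129 134 147 153 147 138 132 123 104 100 104 106 106]
 [ 95 106 108 104  93  94 118 128 130 137 149 156 146 139 129 118 102 101 104 105 104]
 [102 108 114 115 105 102 122 128 130 139 152 156 145 138 128 116 102 102 106 104 106]
 [105 110 120 133 130 128 139 142 140 149 160 160 147 143 134 122 107 103 105 106 106]]
```

Emit:
arm_command(
  targets=[
    {"x": 0,"y": 0,"z": 0,"rx": 0,"ry": 0,"rz": -0.05,"claw": 215},
    {"x": 0,"y": 0,"z": 0,"rx": 0,"ry": 0,"rz": -0.1,"claw": 215},
    {"x": 0,"y": 0,"z": 0,"rx": 0,"ry": 0,"rz": -0.1,"claw": 215},
    {"x": 0,"y": 0,"z": 0,"rx": 0,"ry": 0,"rz": -0.1,"claw": 215},
  ],
)

```text
t: 9.85
tool_pos: [0.7237, 0.2513, 0.3501]
orientation: [0.028, 3.141, 0.0]
force: [-0.1, -0.1, -1.7]
opening: 0.0217
gripper_force: 10.0
```

```bash
cat > y.py <<'E'
from h import *
np.set_printoptions(linewidth=200,suppress=True)
L=[robot.read_camera("scene") for _ in range(16)]
d=np.array([l[1] for l in L]);d[d==0]=np.nan;m=np.nanmedian(d,0);I=np.mean([l[0] for l in L],0).mean(2)
s=robot.read_state();t=s["tool_pos"];base=t-[0,0,.1]
u0,v0=proj("scene",base+[.0024,.001,.073])[0].astype(int)
uu,vv=np.meshgrid(range(u0-12,u0+13),range(v0-12,v0+12))
P=back("scene",np.c_[uu.ravel(),vv.ravel()],d=m[vv,uu].ravel());q=(P-base)*1e3-[2.4,1.1,0]
r=np.hypot(q[:,0],q[:,1]); k=(q[:,2]>66)&(q[:,2]<79)&(r<20); a=q[k]
o=s["orientation"];ty=2*np.degrees(np.arctan2(o[1],o[0]))-90
print("tool y az %.1f"%ty)
for lo in(6,8,10):
  kk=np.abs(a[:,1])<lo
  g=least_squares(lambda c:a[kk,0]-c[0]-c[1]*a[kk,1]-c[2]*(a[kk,2]-72),[9,0,0],loss='soft_l1');print(lo,kk.sum(),g.x.round(3),"normal az %.1f"%np.degrees(np.arctan(-g.x[1])))
b=np.round(a[:,1]/1.8).astype(int)
print([(round(float(np.median(a[b==i,1])),1),round(float(np.median(a[b==i,0])),1),int((b==i).sum())) for i in np.unique(b)])
print(I[v0-1:v0+4,u0-10:u0+11].mean(0).round(0))
E
python3 y.py
```

```text
tool y az -271.2
6 42 [ 9.768 -0.224  0.014] normal az 12.6
8 53 [ 9.725 -0.214  0.022] normal az 12.1
10 66 [ 9.564 -0.175  0.012] normal az 9.9
[(-12.1, -1.2, 1), (-11.2, 0.2, 4), (-8.6, 7.1, 5), (-7.5, 9.2, 2), (-5.5, 10.9, 7), (-3.7, 10.5, 6), (-1.9, 10.3, 6), (-0.2, 9.9, 7), (1.7, 9.2, 6), (3.4, 9.1, 6), (5.2, 8.4, 7), (7.1, 8.2, 6), (9.5, 7.9, 8), (10.2, 5.1, 4)]
[100. 100.  91.  86.  80.  73.  82.  89.  94.  96.  98. 100.  98.  97.  97.  98.  99. 106. 109. 109. 108.]
```

Emit:
arm_command(
  targets=[
    {"x": 0,"y": 0,"z": 0,"rx": 0,"ry": 0,"rz": -0.06,"claw": 215},
    {"x": 0,"y": 0,"z": 0,"rx": 0,"ry": 0,"rz": -0.12,"claw": 215},
    {"x": 0,"y": 0,"z": 0,"rx": 0,"ry": 0,"rz": -0.18,"claw": 215},
    {"x": 0,"y": 0,"z": 0,"rx": 0,"ry": 0,"rz": -0.24,"claw": 215},
    {"x": 0,"y": 0,"z": 0,"rx": 0,"ry": 0,"rz": -0.3,"claw": 215},
    {"x": 0,"y": 0,"z": 0,"rx": 0,"ry": 0,"rz": -0.36,"claw": 215},
    {"x": 0,"y": 0,"z": 0,"rx": 0,"ry": 0,"rz": -0.42,"claw": 215},
    {"x": 0,"y": 0,"z": 0,"rx": 0,"ry": 0,"rz": -0.48,"claw": 215},
    {"x": 0,"y": 0,"z": 0,"rx": 0,"ry": 0,"rz": -0.54,"claw": 215},
    {"x": 0,"y": 0,"z": 0,"rx": 0,"ry": 0,"rz": -0.6,"claw": 215},
  ],
)

```text
t: 11.48
tool_pos: [0.7237, 0.2513, 0.3501]
orientation: [-1.808, -2.569, 0.0]
force: [-0.3, -0.6, -1.1]
opening: 0.0217
gripper_force: 10.0
```

Emit:
arm_command(
  targets=[
    {"x": 0,"y": 0,"z": 0,"rx": 0,"ry": 0,"rz": -0.06,"claw": 215},
    {"x": 0,"y": 0,"z": 0,"rx": 0,"ry": 0,"rz": -0.12,"claw": 215},
    {"x": 0,"y": 0,"z": 0,"rx": 0,"ry": 0,"rz": -0.18,"claw": 215},
    {"x": 0,"y": 0,"z": 0,"rx": 0,"ry": 0,"rz": -0.185,"claw": 215},
    {"x": 0,"y": 0,"z": 0,"rx": 0,"ry": 0,"rz": -0.185,"claw": 215},
  ],
)

```text
t: 11.9
tool_pos: [0.7237, 0.2513, 0.3501]
orientation: [-2.24, -2.202, 0.0]
force: [0.8, 0.0, -0.9]
opening: 0.0215
gripper_force: 10.0
```

```bash
python3 y.py
```

```text
tool y az -361.1
6 38 [ 8.742 -0.069  0.012] normal az 4.0
8 54 [ 8.55  -0.151  0.018] normal az 8.6
10 65 [ 8.218 -0.243 -0.046] normal az 13.6
[(-10.0, 3.6, 1), (-8.7, 8.6, 3), (-7.4, 9.4, 6), (-5.6, 8.8, 7), (-3.6, 9.5, 5), (-1.9, 9.6, 5), (-0.4, 8.8, 5), (1.7, 8.3, 7), (3.6, 8.2, 6), (5.4, 8.6, 6), (7.3, 4.6, 8), (8.6, 1.8, 7)]
[100. 100.  91.  88.  85.  77.  77.  76.  84.  87.  86.  83.  91. 121. 152. 160. 138. 114. 107. 107. 108.]
```

```bash
cat > b.py <<'E'
from h import *
def body(n,N=6):
    L=[robot.read_camera(n)[1] for _ in range(N)]
    d=np.array(L);d[d==0]=np.nan;m=np.nanmedian(d,0)
    s=robot.read_state();t=s["tool_pos"];base=t-[0,0,.1]
    uv=proj(n,base+np.array([[0,0,.05]]))[0].astype(int)
    uu,vv=np.meshgrid(range(uv[0]-14,uv[0]+14),range(uv[1]-35,uv[1]+35))
    P=back(n,np.c_[uu.ravel(),vv.ravel()],d=m[vv,uu].ravel());q=(P-base)*1e3
    k=(q[:,2]>10)&(q[:,2]<52)&(np.hypot(q[:,0],q[:,1])<25)
    f=least_squares(lambda c:np.hypot(q[k,0]-c[0]-c[2]*(q[k,2]-55),q[k,1]-c[1]-c[3]*(q[k,2]-55))-12.5,[0,0,0,0],loss='soft_l1')
    o=s["orientation"];print(n,t.round(4),"az %.1f"%(2*np.degrees(np.arctan2(o[1],o[0]))-90),f.x.round(3),k.sum())
if __name__=="__main__": body("scene")
E
python3 b.py
```

```text
scene [0.7237 0.2513 0.3501] az -361.1 [ 1.037 -0.23   0.004 -0.017] 243
```

Emit:
arm_command(
  targets=[
    {"x": -0.03,"y": -0.07,"z": 0,"rx": 0,"ry": 0,"rz": -0.02,"claw": 215},
    {"x": -0.07,"y": -0.14,"z": 0,"rx": 0,"ry": 0,"rz": -0.04,"claw": 215},
    {"x": -0.1,"y": -0.21,"z": -0.02,"rx": 0,"ry": 0,"rz": -0.06,"claw": 215},
    {"x": -0.14,"y": -0.28,"z": -0.04,"rx": 0,"ry": 0,"rz": -0.08,"claw": 215},
    {"x": -0.18,"y": -0.35,"z": -0.06,"rx": 0,"ry": 0,"rz": -0.1,"claw": 215},
    {"x": -0.21,"y": -0.42,"z": -0.08,"rx": 0,"ry": 0,"rz": -0.12,"claw": 215},
    {"x": -0.25,"y": -0.49,"z": -0.11,"rx": 0,"ry": 0,"rz": -0.13,"claw": 215},
    {"x": -0.28,"y": -0.56,"z": -0.14,"rx": 0,"ry": 0,"rz": -0.135,"claw": 215},
    {"x": -0.31,"y": -0.63,"z": -0.17,"rx": 0,"ry": 0,"rz": -0.135,"claw": 215},
    {"x": -0.34,"y": -0.69,"z": -0.2,"rx": 0,"ry": 0,"rz": -0.135,"claw": 215},
  ],
)

```text
t: 13.83
tool_pos: [0.5526, -0.0958, 0.2498]
orientation: [2.519, 1.876, 0.0]
force: [0.8, -0.1, -1.7]
opening: 0.022
gripper_force: 10.0
```

Emit:
arm_command(
  targets=[
    {"x": -0.004,"y": -0.012,"z": -0.04,"rx": 0,"ry": 0,"rz": 0,"claw": 215},
    {"x": -0.004,"y": -0.012,"z": -0.04,"rx": 0,"ry": 0,"rz": 0,"claw": 215},
    {"x": -0.004,"y": -0.012,"z": -0.04,"rx": 0,"ry": 0,"rz": 0,"claw": 215},
    {"x": -0.004,"y": -0.012,"z": -0.04,"rx": 0,"ry": 0,"rz": 0,"claw": 215},
  ],
)

```text
t: 14.17
tool_pos: [0.5525, -0.099, 0.2315]
orientation: [2.518, 1.877, 0.002]
force: [0.8, 0.0, -0.8]
opening: 0.0214
gripper_force: 10.0
```

```bash
python3 b.py
python3 - <<'E'
from h import *
p=np.mean([robot.read_camera("scene")[0] for _ in range(4)],0)
np.save("pp.npy",p)
cv2.imwrite("pics/p1.png",cv2.resize(p[160:248,205:305,::-1].astype(np.float32),None,fx=6,fy=6,interpolation=cv2.INTER_CUBIC).clip(0,255).astype(np.uint8))
E
```

```text
scene [ 0.5524 -0.0991  0.2309] az -16.5 [ 1.372  0.756 -0.02  -0.021] 128
```

View pics/p1.png

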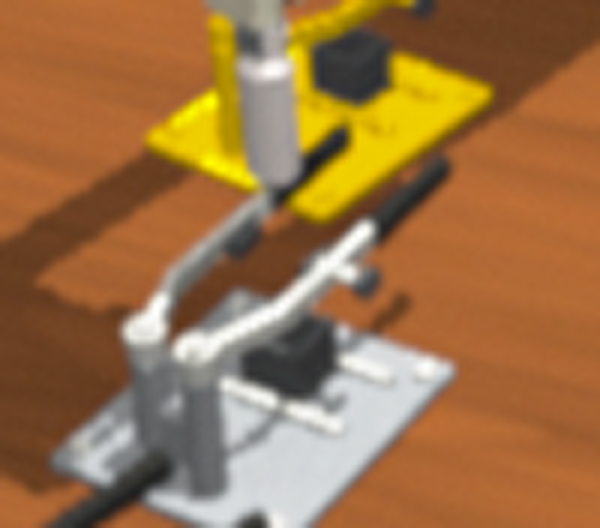

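Flask hangs at (270,120) of the crop in front of the yellow press in view, over the grey press; grey cup at (290,355). Descend between the handles to just above the cup's rim, then slowly in, watching force.

Emit:
arm_command(
  targets=[
    {"x": 0.0014,"y": 0.001,"z": -0.01,"rx": 0,"ry": 0,"rz": 0,"claw": 215},
    {"x": 0.0014,"y": 0.001,"z": -0.04,"rx": 0,"ry": 0,"rz": 0,"claw": 215},
    {"x": 0.0014,"y": 0.001,"z": -0.07,"rx": 0,"ry": 0,"rz": 0,"claw": 215},
    {"x": 0.0014,"y": 0.001,"z": -0.1,"rx": 0,"ry": 0,"rz": 0,"claw": 215},
    {"x": 0.0014,"y": 0.001,"z": -0.13,"rx": 0,"ry": 0,"rz": 0,"claw": 215},
    {"x": 0.0014,"y": 0.001,"z": -0.155,"rx": 0,"ry": 0,"rz": 0,"claw": 215},
    {"x": 0.0014,"y": 0.001,"z": -0.165,"rx": 0,"ry": 0,"rz": 0,"claw": 215},
    {"x": 0.0014,"y": 0.001,"z": -0.165,"rx": 0,"ry": 0,"rz": 0,"claw": 215},
  ],
)

```text
t: 15.33
tool_pos: [0.5513, -0.0989, 0.1457]
orientation: [-2.517, -1.876, 0.003]
force: [-0.8, 0.2, -1.6]
opening: 0.0216
gripper_force: 10.0
```

Emit:
arm_command(
  targets=[
    {"x": 0,"y": 0,"z": -0.004,"rx": 0,"ry": 0,"rz": 0,"claw": 215},
    {"x": 0,"y": 0,"z": -0.008,"rx": 0,"ry": 0,"rz": 0,"claw": 215},
    {"x": 0,"y": 0,"z": -0.012,"rx": 0,"ry": 0,"rz": 0,"claw": 215},
    {"x": 0,"y": 0,"z": -0.016,"rx": 0,"ry": 0,"rz": 0,"claw": 215},
    {"x": 0,"y": 0,"z": -0.018,"rx": 0,"ry": 0,"rz": 0,"claw": 215},
    {"x": 0,"y": 0,"z": -0.018,"rx": 0,"ry": 0,"rz": 0,"claw": 215},
  ],
)

```text
t: 15.83
tool_pos: [0.5533, -0.0995, 0.1402]
orientation: [2.518, 1.876, 0.002]
force: [-1.5, 0.1, 6.3]
opening: 0.022
gripper_force: 10.0
```

```bash
python3 b.py
python3 - <<'E'
from h import *
p=np.mean([robot.read_camera("scene")[0] for _ in range(4)],0)
s=robot.read_state();print(s["tool_pos"],s["force"].round(2),s["wrist_torque"].round(3))
cv2.imwrite("pics/p2.png",cv2.resize(p[188:248,225:290,::-1].astype(np.float32),None,fx=10,fy=10,interpolation=cv2.INTER_CUBIC).clip(0,255).astype(np.uint8))
E
```

```text
scene [ 0.5534 -0.0995  0.1403] az -16.6 [ 1.526 -0.32   0.004 -0.052] 105
[ 0.55337254 -0.09944501  0.14032011] [-1.43 -0.71  6.1 ] [0.074 0.261 0.029]
```

View pics/p2.png

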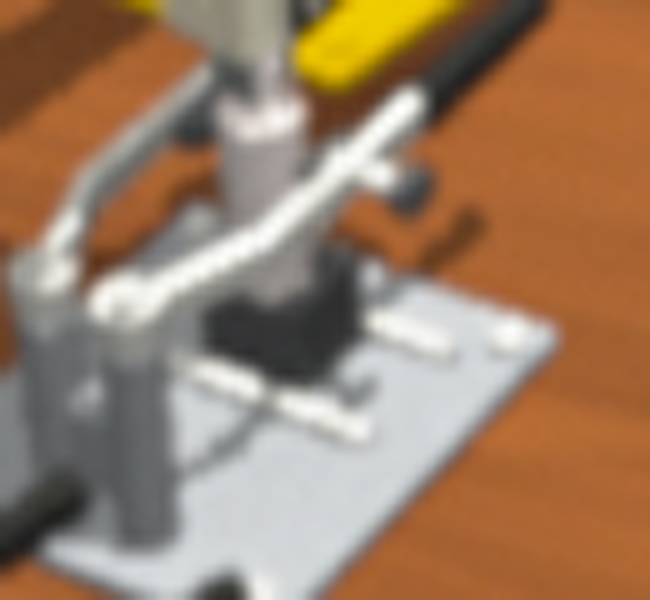

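Flask base sits on the rim (crop ~(275,295) over cup (285,330)); reaction points to −x. Shift −2 mm in x and try again.

Emit:
arm_command(
  targets=[
    {"x": 0,"y": 0,"z": 0.003,"rx": 0,"ry": 0,"rz": 0,"claw": 215},
    {"x": -0.004,"y": 0,"z": 0.003,"rx": 0,"ry": 0,"rz": 0,"claw": 215},
    {"x": -0.004,"y": 0,"z": 0,"rx": 0,"ry": 0,"rz": 0,"claw": 215},
    {"x": -0.004,"y": 0,"z": -0.003,"rx": 0,"ry": 0,"rz": 0,"claw": 215},
    {"x": -0.004,"y": 0,"z": -0.006,"rx": 0,"ry": 0,"rz": 0,"claw": 215},
    {"x": -0.004,"y": 0,"z": -0.006,"rx": 0,"ry": 0,"rz": 0,"claw": 215},
  ],
)

```text
t: 16.83
tool_pos: [0.55, -0.0991, 0.1349]
orientation: [-2.518, -1.877, 0.001]
force: [-0.5, 0.0, -1.3]
opening: 0.0215
gripper_force: 10.0
```

Emit:
arm_command(
  targets=[
    {"x": 0,"y": 0,"z": -0.006,"rx": 0,"ry": 0,"rz": 0,"claw": 215},
    {"x": 0,"y": 0,"z": -0.012,"rx": 0,"ry": 0,"rz": 0,"claw": 215},
    {"x": 0,"y": 0,"z": -0.018,"rx": 0,"ry": 0,"rz": 0,"claw": 215},
    {"x": 0,"y": 0,"z": -0.024,"rx": 0,"ry": 0,"rz": 0,"claw": 215},
    {"x": 0,"y": 0,"z": -0.03,"rx": 0,"ry": 0,"rz": 0,"claw": 215},
    {"x": 0,"y": 0,"z": -0.036,"rx": 0,"ry": 0,"rz": 0,"claw": 215},
    {"x": 0,"y": 0,"z": -0.04,"rx": 0,"ry": 0,"rz": 0,"claw": 215},
    {"x": 0,"y": 0,"z": -0.04,"rx": 0,"ry": 0,"rz": 0,"claw": 215},
  ],
)

```text
t: 17.5
tool_pos: [0.5501, -0.0991, 0.1149]
orientation: [-2.518, -1.877, 0.001]
force: [-0.3, 0.8, -1.6]
opening: 0.0221
gripper_force: 10.0
```

Emit:
arm_command(
  targets=[
    {"x": 0,"y": 0,"z": -0.003,"rx": 0,"ry": 0,"rz": 0,"claw": 215},
    {"x": 0,"y": 0,"z": -0.006,"rx": 0,"ry": 0,"rz": 0,"claw": 215},
    {"x": 0,"y": 0,"z": -0.008,"rx": 0,"ry": 0,"rz": 0,"claw": 215},
    {"x": 0,"y": 0,"z": -0.008,"rx": 0,"ry": 0,"rz": 0,"claw": 215},
  ],
)

```text
t: 17.83
tool_pos: [0.5505, -0.0992, 0.1116]
orientation: [2.519, 1.877, 0.0]
force: [-0.8, -0.6, -2.1]
opening: 0.0215
gripper_force: 10.0
```

Emit:
arm_command(
  targets=[
    {"x": 0,"y": 0,"z": -0.0015,"rx": 0,"ry": 0,"rz": 0,"claw": 215},
    {"x": 0,"y": 0,"z": -0.003,"rx": 0,"ry": 0,"rz": 0,"claw": 215},
    {"x": 0,"y": 0,"z": -0.003,"rx": 0,"ry": 0,"rz": 0,"claw": 215},
  ],
)

```text
t: 18.08
tool_pos: [0.5511, -0.0994, 0.1113]
orientation: [2.518, 1.876, 0.001]
force: [-2.2, 0.5, 5.7]
opening: 0.0216
gripper_force: 10.0
```

On the floor (z 0.111 as expected). Release and rise.

Emit:
arm_command(
  targets=[
    {"x": 0,"y": 0,"z": 0.002,"rx": 0,"ry": 0,"rz": 0,"claw": 205},
    {"x": 0,"y": 0,"z": 0.002,"rx": 0,"ry": 0,"rz": 0,"claw": 190},
    {"x": 0,"y": 0,"z": 0.002,"rx": 0,"ry": 0,"rz": 0,"claw": 170},
    {"x": 0,"y": 0,"z": 0.002,"rx": 0,"ry": 0,"rz": 0,"claw": 150},
    {"x": 0,"y": 0,"z": 0.002,"rx": 0,"ry": 0,"rz": 0,"claw": 140},
    {"x": 0,"y": 0,"z": 0.03,"rx": 0,"ry": 0,"rz": 0,"claw": 140},
    {"x": 0,"y": 0,"z": 0.08,"rx": 0,"ry": 0,"rz": 0,"claw": 140},
    {"x": 0,"y": 0,"z": 0.14,"rx": 0,"ry": 0,"rz": 0,"claw": 80},
    {"x": 0,"y": 0,"z": 0.2,"rx": 0,"ry": 0,"rz": 0,"claw": 40},
    {"x": 0,"y": 0,"z": 0.22,"rx": 0,"ry": 0,"rz": 0,"claw": 0},
  ],
)

```text
t: 18.92
tool_pos: [0.5524, -0.0997, 0.2254]
orientation: [2.515, 1.874, 0.006]
force: [0.3, -0.3, 1.3]
opening: 0.0577
gripper_force: 0.0
```

Emit:
arm_command(
  targets=[
    {"x": 0,"y": 0,"z": 0,"rx": 0,"ry": 0,"rz": -0.06,"claw": 0},
    {"x": -0.02,"y": 0,"z": 0,"rx": 0,"ry": 0,"rz": -0.12,"claw": 0},
    {"x": -0.04,"y": 0.002,"z": 0,"rx": 0,"ry": 0,"rz": -0.18,"claw": 0},
    {"x": -0.06,"y": 0.004,"z": 0,"rx": 0,"ry": 0,"rz": -0.24,"claw": 0},
    {"x": -0.08,"y": 0.006,"z": 0,"rx": 0,"ry": 0,"rz": -0.3,"claw": 0},
    {"x": -0.1,"y": 0.01,"z": 0,"rx": 0,"ry": 0,"rz": -0.36,"claw": 0},
    {"x": -0.12,"y": 0.012,"z": 0,"rx": 0,"ry": 0,"rz": -0.42,"claw": 0},
    {"x": -0.13,"y": 0.014,"z": 0,"rx": 0,"ry": 0,"rz": -0.48,"claw": 0},
    {"x": -0.13,"y": 0.014,"z": 0,"rx": 0,"ry": 0,"rz": -0.54,"claw": 0},
    {"x": -0.13,"y": 0.014,"z": 0,"rx": 0,"ry": 0,"rz": -0.6,"claw": 0},
  ],
)

```text
t: 19.75
tool_pos: [0.485, -0.0921, 0.2195]
orientation: [-3.139, -0.117, 0.001]
force: [0.5, -0.1, 0.2]
opening: 0.0934
gripper_force: 0.0
```

Emit:
arm_command(
  targets=[
    {"x": 0,"y": 0,"z": 0,"rx": 0,"ry": 0,"rz": -0.06,"claw": 0},
    {"x": 0,"y": 0,"z": 0,"rx": 0,"ry": 0,"rz": -0.107,"claw": 0},
    {"x": 0,"y": 0,"z": -0.04,"rx": 0,"ry": 0,"rz": -0.107,"claw": 0},
    {"x": 0,"y": 0,"z": -0.08,"rx": 0,"ry": 0,"rz": -0.107,"claw": 0},
    {"x": 0,"y": 0,"z": -0.12,"rx": 0,"ry": 0,"rz": -0.107,"claw": 0},
    {"x": 0,"y": 0,"z": -0.15,"rx": 0,"ry": 0,"rz": -0.107,"claw": 0},
    {"x": 0,"y": 0,"z": -0.16,"rx": 0,"ry": 0,"rz": -0.107,"claw": 0},
    {"x": 0,"y": 0,"z": -0.16,"rx": 0,"ry": 0,"rz": -0.107,"claw": 0},
  ],
)

```text
t: 20.42
tool_pos: [0.4841, -0.0918, 0.138]
orientation: [-3.134, 0.209, 0.006]
force: [1.3, 1.0, -0.5]
opening: 0.0933
gripper_force: 0.0
```

Run:
```python
from h import *
S=robot.read_camera("scene")[0]
T=robot.read_camera("top")[0]
def c(I,u,v,w,h,k): return cv2.resize(I[v:v+h,u:u+w,::-1],None,fx=k,fy=k,interpolation=cv2.INTER_CUBIC)
cv2.imwrite("pics/q1.png",np.hstack([c(S,215,165,75,75,7)]))
s=robot.read_state();print(s["t"],s["tool_pos"],s["orientation"],s["force"],s["opening"])
```

```text
20.5167 [ 0.48563353 -0.09226049  0.14057276] [ 3.13459209e+00 -2.09030481e-01  4.02100763e-04] [0.42230437 0.18754451 0.59839949] 0.09291830808226573
```

View pics/q1.png

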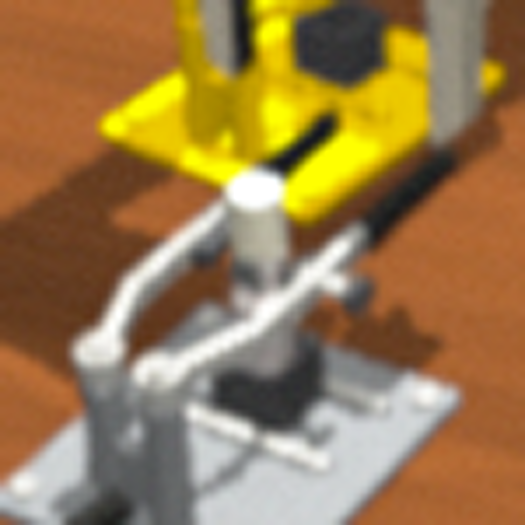

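Flask stands upright in the cup (cap at (258,190)); finger tips straddle the grips. Go down around the grips.

Emit:
arm_command(
  targets=[
    {"x": 0,"y": 0,"z": -0.02,"rx": 0,"ry": 0,"rz": 0,"claw": 0},
    {"x": 0,"y": 0,"z": -0.04,"rx": 0,"ry": 0,"rz": 0,"claw": 0},
    {"x": 0,"y": 0,"z": -0.06,"rx": 0,"ry": 0,"rz": 0,"claw": 0},
    {"x": 0,"y": 0,"z": -0.08,"rx": 0,"ry": 0,"rz": 0,"claw": 0},
    {"x": 0,"y": 0,"z": -0.1,"rx": 0,"ry": 0,"rz": 0,"claw": 0},
    {"x": 0,"y": 0,"z": -0.115,"rx": 0,"ry": 0,"rz": 0,"claw": 0},
    {"x": 0,"y": 0,"z": -0.122,"rx": 0,"ry": 0,"rz": 0,"claw": 0},
    {"x": 0,"y": 0,"z": -0.122,"rx": 0,"ry": 0,"rz": 0,"claw": 0},
  ],
)

```text
t: 21.18
tool_pos: [0.4845, -0.0919, 0.0777]
orientation: [-3.134, 0.209, 0.003]
force: [0.6, -0.2, 0.6]
opening: 0.0931
gripper_force: 0.0
```

Emit:
arm_command(
  targets=[
    {"x": 0,"y": 0,"z": 0,"rx": 0,"ry": 0,"rz": 0,"claw": 25},
    {"x": 0,"y": 0,"z": 0,"rx": 0,"ry": 0,"rz": 0,"claw": 45},
    {"x": 0,"y": 0,"z": 0,"rx": 0,"ry": 0,"rz": 0,"claw": 60},
    {"x": 0,"y": 0,"z": 0,"rx": 0,"ry": 0,"rz": 0,"claw": 70},
    {"x": 0,"y": 0,"z": 0,"rx": 0,"ry": 0,"rz": 0,"claw": 80},
    {"x": 0,"y": 0,"z": 0,"rx": 0,"ry": 0,"rz": 0,"claw": 88},
    {"x": 0,"y": 0,"z": 0,"rx": 0,"ry": 0,"rz": 0,"claw": 95},
    {"x": 0,"y": 0,"z": 0,"rx": 0,"ry": 0,"rz": 0,"claw": 102},
    {"x": 0,"y": 0,"z": 0,"rx": 0,"ry": 0,"rz": 0,"claw": 108},
    {"x": 0,"y": 0,"z": 0,"rx": 0,"ry": 0,"rz": 0,"claw": 108},
  ],
  squeeze=12,
)

```text
t: 22.02
tool_pos: [0.4854, -0.0922, 0.0792]
orientation: [3.135, -0.209, -0.0]
force: [-0.9, 0.6, 2.7]
opening: 0.0535
gripper_force: 1.9
```

Emit:
arm_command(
  targets=[
    {"x": 0,"y": 0,"z": 0,"rx": 0,"ry": 0,"rz": 0,"claw": 110},
    {"x": 0,"y": 0,"z": 0,"rx": 0,"ry": 0,"rz": 0,"claw": 112},
    {"x": 0,"y": 0,"z": 0,"rx": 0,"ry": 0,"rz": 0,"claw": 114},
    {"x": 0,"y": 0,"z": 0,"rx": 0,"ry": 0,"rz": 0,"claw": 116},
    {"x": 0,"y": 0,"z": 0,"rx": 0,"ry": 0,"rz": 0,"claw": 118},
    {"x": 0,"y": 0,"z": 0,"rx": 0,"ry": 0,"rz": 0,"claw": 120},
    {"x": 0,"y": 0,"z": 0,"rx": 0,"ry": 0,"rz": 0,"claw": 122},
  ],
)

```text
t: 22.6
tool_pos: [0.4853, -0.0922, 0.0791]
orientation: [-3.135, 0.209, 0.0]
force: [-1.7, 0.5, 2.6]
opening: 0.049
gripper_force: 2.0
```

Emit:
arm_command(
  targets=[
    {"x": 0,"y": 0,"z": 0,"rx": 0,"ry": 0,"rz": 0,"claw": 124},
    {"x": 0,"y": 0,"z": 0,"rx": 0,"ry": 0,"rz": 0,"claw": 126},
    {"x": 0,"y": 0,"z": 0,"rx": 0,"ry": 0,"rz": 0,"claw": 128},
    {"x": 0,"y": 0,"z": 0,"rx": 0,"ry": 0,"rz": 0,"claw": 130},
  ],
)

```text
t: 22.93
tool_pos: [0.4853, -0.0922, 0.079]
orientation: [-3.135, 0.209, 0.001]
force: [-2.3, 0.5, 2.4]
opening: 0.046
gripper_force: 2.1
```

Emit:
arm_command(
  targets=[
    {"x": 0,"y": 0,"z": 0,"rx": 0,"ry": 0,"rz": 0,"claw": 132},
    {"x": 0,"y": 0,"z": 0,"rx": 0,"ry": 0,"rz": 0,"claw": 134},
    {"x": 0,"y": 0,"z": 0,"rx": 0,"ry": 0,"rz": 0,"claw": 136},
    {"x": 0,"y": 0,"z": 0,"rx": 0,"ry": 0,"rz": 0,"claw": 138},
  ],
)

```text
t: 23.27
tool_pos: [0.4852, -0.0922, 0.079]
orientation: [3.135, -0.209, -0.001]
force: [-3.9, 0.3, 2.9]
opening: 0.0434
gripper_force: 3.9
```

Emit:
arm_command(
  targets=[
    {"x": 0,"y": 0,"z": 0,"rx": 0,"ry": 0,"rz": 0,"claw": 139},
    {"x": 0,"y": 0,"z": 0,"rx": 0,"ry": 0,"rz": 0,"claw": 140},
  ],
)

```text
t: 23.43
tool_pos: [0.4852, -0.0922, 0.079]
orientation: [-3.135, 0.209, 0.001]
force: [-4.7, 1.0, 3.1]
opening: 0.0424
gripper_force: 5.8
```

Emit:
arm_command(
  targets=[
    {"x": 0,"y": 0,"z": 0,"rx": 0,"ry": 0,"rz": 0,"claw": 141},
    {"x": 0,"y": 0,"z": 0,"rx": 0,"ry": 0,"rz": 0,"claw": 142},
  ],
)

```text
t: 23.6
tool_pos: [0.4852, -0.0922, 0.079]
orientation: [-3.135, 0.209, 0.001]
force: [-4.8, 1.0, 3.1]
opening: 0.0419
gripper_force: 7.8
```

Emit:
arm_command(
  targets=[
    {"x": 0,"y": 0,"z": 0,"rx": 0,"ry": 0,"rz": 0,"claw": 143},
    {"x": 0,"y": 0,"z": 0,"rx": 0,"ry": 0,"rz": 0,"claw": 144},
  ],
)

```text
t: 23.77
tool_pos: [0.4852, -0.0922, 0.079]
orientation: [3.135, -0.209, -0.001]
force: [-5.6, -0.0, 3.3]
opening: 0.0413
gripper_force: 9.6
```

Emit:
arm_command(
  targets=[
    {"x": 0,"y": 0,"z": 0,"rx": 0,"ry": 0,"rz": 0,"claw": 145},
    {"x": 0,"y": 0,"z": 0,"rx": 0,"ry": 0,"rz": 0,"claw": 145},
  ],
)

```text
t: 23.93
tool_pos: [0.4852, -0.0922, 0.0791]
orientation: [3.135, -0.209, -0.001]
force: [-5.4, 0.4, 3.5]
opening: 0.0405
gripper_force: 10.1
```

Emit:
arm_command(
  targets=[
    {"x": 0,"y": 0,"z": 0,"rx": 0,"ry": 0,"rz": 0,"claw": 146},
    {"x": 0,"y": 0,"z": 0,"rx": 0,"ry": 0,"rz": 0,"claw": 146},
  ],
)

```text
t: 24.1
tool_pos: [0.4852, -0.0923, 0.0791]
orientation: [3.135, -0.209, -0.001]
force: [-6.6, 0.1, 3.0]
opening: 0.04
gripper_force: 10.5
```

Emit:
arm_command(
  targets=[
    {"x": 0,"y": 0,"z": 0,"rx": 0,"ry": 0,"rz": 0,"claw": 147},
    {"x": 0,"y": 0,"z": 0,"rx": 0,"ry": 0,"rz": 0,"claw": 147},
  ],
)

```text
t: 24.27
tool_pos: [0.4851, -0.0922, 0.079]
orientation: [3.135, -0.209, -0.001]
force: [-5.5, 0.1, 3.5]
opening: 0.0396
gripper_force: 11.0
```

Emit:
arm_command(
  targets=[
    {"x": 0,"y": 0,"z": 0,"rx": 0,"ry": 0,"rz": 0,"claw": 148},
    {"x": 0,"y": 0,"z": 0,"rx": 0,"ry": 0,"rz": 0,"claw": 148},
  ],
)

```text
t: 24.43
tool_pos: [0.4852, -0.0923, 0.0791]
orientation: [3.135, -0.209, -0.001]
force: [-5.3, -0.3, 4.0]
opening: 0.0392
gripper_force: 10.5
```

Emit:
arm_command(
  targets=[
    {"x": 0,"y": 0,"z": 0,"rx": 0,"ry": 0,"rz": 0,"claw": 149},
    {"x": 0,"y": 0,"z": 0,"rx": 0,"ry": 0,"rz": 0,"claw": 150},
  ],
)

```text
t: 24.6
tool_pos: [0.4851, -0.0922, 0.079]
orientation: [3.135, -0.209, -0.001]
force: [-6.1, 0.4, 3.1]
opening: 0.0389
gripper_force: 7.9
```

Emit:
arm_command(
  targets=[
    {"x": 0,"y": 0,"z": 0,"rx": 0,"ry": 0,"rz": 0,"claw": 151},
    {"x": 0,"y": 0,"z": 0,"rx": 0,"ry": 0,"rz": 0,"claw": 152},
  ],
)

```text
t: 24.77
tool_pos: [0.4851, -0.0922, 0.079]
orientation: [-3.135, 0.209, 0.001]
force: [-6.1, 0.5, 3.2]
opening: 0.0381
gripper_force: 6.6
```

Emit:
arm_command(
  targets=[
    {"x": 0,"y": 0,"z": 0,"rx": 0,"ry": 0,"rz": 0,"claw": 153},
    {"x": 0,"y": 0,"z": 0,"rx": 0,"ry": 0,"rz": 0,"claw": 154},
  ],
)

```text
t: 24.93
tool_pos: [0.4851, -0.0922, 0.079]
orientation: [-3.135, 0.209, 0.001]
force: [-5.2, -0.0, 4.0]
opening: 0.0371
gripper_force: 6.1
```

Past the peak (11 N at 39.6 mm), falling. Continue slowly.

Emit:
arm_command(
  targets=[
    {"x": 0,"y": 0,"z": 0,"rx": 0,"ry": 0,"rz": 0,"claw": 155},
    {"x": 0,"y": 0,"z": 0,"rx": 0,"ry": 0,"rz": 0,"claw": 156},
  ],
)

```text
t: 25.1
tool_pos: [0.4851, -0.0922, 0.079]
orientation: [-3.135, 0.209, 0.001]
force: [-5.8, 0.6, 2.2]
opening: 0.0364
gripper_force: 5.9
```

Emit:
arm_command(
  targets=[
    {"x": 0,"y": 0,"z": 0,"rx": 0,"ry": 0,"rz": 0,"claw": 157},
    {"x": 0,"y": 0,"z": 0,"rx": 0,"ry": 0,"rz": 0,"claw": 158},
  ],
)

```text
t: 25.27
tool_pos: [0.4851, -0.0922, 0.079]
orientation: [-3.135, 0.209, 0.001]
force: [-5.9, 0.6, 2.8]
opening: 0.0354
gripper_force: 5.7
```

Emit:
arm_command(
  targets=[
    {"x": 0,"y": 0,"z": 0,"rx": 0,"ry": 0,"rz": 0,"claw": 159},
    {"x": 0,"y": 0,"z": 0,"rx": 0,"ry": 0,"rz": 0,"claw": 159},
  ],
)

```text
t: 25.43
tool_pos: [0.4851, -0.0922, 0.0791]
orientation: [-3.135, 0.209, 0.001]
force: [-5.7, -0.1, 3.9]
opening: 0.0353
gripper_force: 6.1
```

Emit:
arm_command(
  targets=[
    {"x": 0,"y": 0,"z": 0,"rx": 0,"ry": 0,"rz": 0,"claw": 160},
    {"x": 0,"y": 0,"z": 0,"rx": 0,"ry": 0,"rz": 0,"claw": 160},
  ],
)

```text
t: 25.6
tool_pos: [0.4851, -0.0922, 0.079]
orientation: [3.135, -0.209, -0.001]
force: [-6.1, -0.2, 3.8]
opening: 0.0349
gripper_force: 6.5
```

Emit:
arm_command(
  targets=[
    {"x": 0,"y": 0,"z": 0,"rx": 0,"ry": 0,"rz": 0,"claw": 161},
    {"x": 0,"y": 0,"z": 0,"rx": 0,"ry": 0,"rz": 0,"claw": 161},
  ],
)

```text
t: 25.77
tool_pos: [0.4851, -0.0922, 0.079]
orientation: [3.135, -0.209, -0.001]
force: [-5.7, 0.5, 3.5]
opening: 0.0346
gripper_force: 6.9
```

Emit:
arm_command(
  targets=[
    {"x": 0,"y": 0,"z": 0,"rx": 0,"ry": 0,"rz": 0,"claw": 162},
    {"x": 0,"y": 0,"z": 0,"rx": 0,"ry": 0,"rz": 0,"claw": 162},
  ],
)

```text
t: 25.93
tool_pos: [0.4851, -0.0923, 0.079]
orientation: [3.135, -0.209, -0.001]
force: [-6.5, 0.1, 3.8]
opening: 0.0339
gripper_force: 7.3
```

Emit:
arm_command(
  targets=[
    {"x": 0,"y": 0,"z": 0,"rx": 0,"ry": 0,"rz": 0,"claw": 163},
    {"x": 0,"y": 0,"z": 0,"rx": 0,"ry": 0,"rz": 0,"claw": 163},
  ],
)

```text
t: 26.1
tool_pos: [0.4851, -0.0923, 0.079]
orientation: [3.134, -0.209, -0.001]
force: [-6.4, -0.9, 3.8]
opening: 0.0337
gripper_force: 7.7
```

Emit:
arm_command(
  targets=[
    {"x": 0,"y": 0,"z": 0,"rx": 0,"ry": 0,"rz": 0,"claw": 164},
    {"x": 0,"y": 0,"z": 0,"rx": 0,"ry": 0,"rz": 0,"claw": 164},
  ],
)

```text
t: 26.27
tool_pos: [0.4851, -0.0924, 0.0791]
orientation: [3.134, -0.209, -0.001]
force: [-5.3, -0.9, 3.4]
opening: 0.0335
gripper_force: 8.5
```

Emit:
arm_command(
  targets=[
    {"x": 0,"y": 0,"z": 0,"rx": 0,"ry": 0,"rz": 0,"claw": 165},
    {"x": 0,"y": 0,"z": 0,"rx": 0,"ry": 0,"rz": 0,"claw": 165},
  ],
)

```text
t: 26.43
tool_pos: [0.4851, -0.0924, 0.0791]
orientation: [3.134, -0.209, -0.001]
force: [-5.2, -1.2, 4.2]
opening: 0.0336
gripper_force: 9.3
```

Emit:
arm_command(
  targets=[
    {"x": 0,"y": 0,"z": 0,"rx": 0,"ry": 0,"rz": 0,"claw": 166},
    {"x": 0,"y": 0,"z": 0,"rx": 0,"ry": 0,"rz": 0,"claw": 166},
  ],
)

```text
t: 26.6
tool_pos: [0.485, -0.0924, 0.079]
orientation: [3.134, -0.209, -0.001]
force: [-6.4, -1.1, 3.4]
opening: 0.0331
gripper_force: 10.2
```

Emit:
arm_command(
  targets=[
    {"x": 0,"y": 0,"z": 0,"rx": 0,"ry": 0,"rz": 0,"claw": 167},
    {"x": 0,"y": 0,"z": 0,"rx": 0,"ry": 0,"rz": 0,"claw": 167},
  ],
)

```text
t: 26.77
tool_pos: [0.485, -0.0924, 0.079]
orientation: [3.134, -0.209, -0.001]
force: [-5.8, -0.3, 3.5]
opening: 0.0327
gripper_force: 11.3
```

Clear hard rise (11.3 N, still below lug yield): stop, release and leave.

Emit:
arm_command(
  targets=[
    {"x": 0,"y": 0,"z": 0,"rx": 0,"ry": 0,"rz": 0,"claw": 155},
    {"x": 0,"y": 0,"z": 0,"rx": 0,"ry": 0,"rz": 0,"claw": 140},
    {"x": 0,"y": 0,"z": 0,"rx": 0,"ry": 0,"rz": 0,"claw": 120},
    {"x": 0,"y": 0,"z": 0,"rx": 0,"ry": 0,"rz": 0,"claw": 100},
    {"x": 0,"y": 0,"z": 0,"rx": 0,"ry": 0,"rz": 0,"claw": 80},
    {"x": 0,"y": 0,"z": 0,"rx": 0,"ry": 0,"rz": 0,"claw": 60},
    {"x": 0,"y": 0,"z": 0,"rx": 0,"ry": 0,"rz": 0,"claw": 40},
    {"x": 0,"y": 0,"z": 0,"rx": 0,"ry": 0,"rz": 0,"claw": 20},
    {"x": 0,"y": 0,"z": 0,"rx": 0,"ry": 0,"rz": 0,"claw": 0},
    {"x": 0,"y": 0,"z": 0,"rx": 0,"ry": 0,"rz": 0,"claw": 0},
  ],
)

```text
t: 27.6
tool_pos: [0.4855, -0.0922, 0.0793]
orientation: [3.135, -0.209, 0.0]
force: [0.1, -0.6, -1.5]
opening: 0.0906
gripper_force: 0.0
```

Emit:
arm_command(
  targets=[
    {"x": 0,"y": 0,"z": 0,"rx": 0,"ry": 0,"rz": 0,"claw": 0},
    {"x": 0,"y": 0,"z": 0.03,"rx": 0,"ry": 0,"rz": 0,"claw": 0},
    {"x": 0,"y": 0,"z": 0.08,"rx": 0,"ry": 0,"rz": 0,"claw": 0},
    {"x": 0,"y": 0,"z": 0.14,"rx": 0,"ry": 0,"rz": 0,"claw": 0},
    {"x": 0,"y": 0,"z": 0.21,"rx": 0,"ry": 0,"rz": 0,"claw": 0},
    {"x": 0,"y": 0,"z": 0.28,"rx": 0,"ry": 0,"rz": 0,"claw": 0},
    {"x": -0.04,"y": 0,"z": 0.34,"rx": 0,"ry": 0,"rz": 0,"claw": 0},
    {"x": -0.1,"y": 0.0,"z": 0.38,"rx": 0,"ry": 0,"rz": 0,"claw": 0},
    {"x": -0.1,"y": 0.0,"z": 0.38,"rx": 0,"ry": 0,"rz": 0,"claw": 0},
  ],
)

```text
t: 28.35
tool_pos: [0.435, -0.0929, 0.2756]
orientation: [3.132, -0.209, 0.013]
force: [-1.2, -0.6, 0.4]
opening: 0.0931
gripper_force: 0.0
```

```bash
cp pics/p1.png /dev/null
python3 - <<'E'
from h import *
L=[robot.read_camera("scene") for _ in range(12)]
p=np.mean([l[0] for l in L],0); d=np.array([l[1] for l in L]);d[d==0]=np.nan;m=np.nanmedian(d,0)
s=robot.read_state();print(s["t"],s["tool_pos"].round(3),s["opening"])
cv2.imwrite("pics/z1.png",cv2.resize(p[180:248,215:290,::-1].astype(np.float32),None,fx=8,fy=8,interpolation=cv2.INTER_CUBIC).clip(0,255).astype(np.uint8))
E
```

```text
28.95 [ 0.435 -0.092  0.269] 0.09286864836901497
```

The picture quota is used up, so I check numerically that the flask stands and the tabs are flat.

Run:
```python
from h import *
L=[robot.read_camera("scene")[1] for _ in range(12)]
d=np.array(L);d[d==0]=np.nan;m=np.nanmedian(d,0)
b=np.array([.5503,-.1003,.011]); u,v=proj("scene",b+[0,0,.07])[0].astype(int)
uu,vv=np.meshgrid(range(u-16,u+16),range(v-30,v+30))
q=(back("scene",np.c_[uu.ravel(),vv.ravel()],d=m[vv,uu].ravel())-b)*1e3
k=(q[:,2]>86)&(q[:,2]<106)&(np.hypot(q[:,0],q[:,1])<22)
f=least_squares(lambda c:np.hypot(q[k,0]-c[0],q[k,1]-c[1])-11,[0,0],loss='soft_l1');print("cap",f.x.round(2),k.sum(),"top z",np.percentile(q[np.hypot(q[:,0]-f.x[0],q[:,1]-f.x[1])<9][:,2],98).round(1))
k=(q[:,2]>66)&(q[:,2]<80)&(np.hypot(q[:,0],q[:,1])<22)
w=R.from_euler('z',.1322).apply(q[k]-[f.x[0],f.x[1],0]); w=w[np.argsort(w[:,1])]
print(w.round(1)[::2].tolist())
```

```text
cap [1.52 3.37] 50 top z 109.3
[[1.8, -25.3, 76.7], [-10.4, -23.4, 76.9], [6.7, -21.7, 77.5], [9.9, -20.1, 69.7], [10.3, -19.5, 73.7], [-4.0, -19.4, 71.8], [-3.5, -18.7, 75.8], [2.6, -18.4, 69.2], [2.3, -18.4, 72.6], [7.6, -17.8, 76.0], [9.6, -16.8, 70.7], [9.3, -7.0, 67.2], [9.5, -6.4, 74.4], [10.2, -2.9, 69.2], [10.0, -2.5, 76.1], [10.2, 0.3, 66.9], [10.0, 0.9, 77.3], [11.1, 4.7, 72.5], [-7.7, 5.1, 67.8], [-7.8, 5.3, 71.3], [2.6, 5.5, 70.9], [-7.4, 5.8, 75.1], [7.8, 6.0, 74.4], [3.0, 6.1, 74.8], [-1.6, 6.4, 75.5], [8.9, 6.5, 71.8], [0.0, 6.9, 66.3], [-5.4, 17.3, 77.0]]
```

Flask upright (cap top at 109 mm), +y face flat at about y = 5–7 mm across the full width: both tabs are folded. Hand in.

```bash
python3 -c "
from plant import robot
print(robot.close_job())"
```

```text
the job is handed in; nothing more can be done
None
```

The flask is standing on the floor of the grey pliers' cup with both tabs folded flat; the squeeze peaked at 11 N, gave way, and was stopped at 11.3 N, below the lug's 13 N yield, then the handles were released and the job was handed in at about 30 s.

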